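# Clip a shoe last onto a snap hook

### The arm

A 6-joint arm with a two-finger parallel gripper is mounted at the origin on the work surface. World frame = base frame: x ahead of the robot, y to its left, z up, the work surface at z = 0. Lengths are in mm, angles in degrees, forces in N, time in s.
With the tool pointing down it reaches from about 300 to 850 mm from the base axis. Payload 4.2 kg.
Tool frame: the origin (TCP) lies midway between the tips of the shut fingers; the grasp point (between the pads) lies 19 mm behind it; x points along the fingers, y is the direction in which the jaws open and shut, and the axes are right-handed (so a half turn about x gives the same grasp; the last joint's range is limited). The gripper opens to 91 mm and grips with 3 to 60 N. Pads are 32 mm wide; open, the fingers measure 118 mm over their backs; the gripper's body (76 mm by 178 mm) begins 60 mm behind the grasp point.
Start: joints at [73.167, 18.312, 89.639, -0, 72.044, -1.146], TCP at [155.477, 553.597, 213.976] pointing down, gripper open.
Joint ranges: [-177.97, 177.97], [-48.28, 115.42], [12.27, 149.76], [-77.06, 257.06], [2.81, 150.46], [-146.56, 146.56]. Speed limits (degrees/s): [147.25, 147.25, 180, 180, 180, 180].

### API

Orientations are given as [roll, pitch, yaw] about the fixed x, y, z axes, in that order (R = Rz(yaw) Ry(pitch) Rx(roll)).
In Python, from workcell import * gives the robot as it stands.
- The arm moves only by the shell command python3 -m handwheel 'ROWS' [FORCE]. ROWS is a JSON object of lists of equal length, an entry for each row: "gripper": the closure, from 0 (fully open) to 1 (shut); "offset": the shift along the tool's x, y, z in mm, a list of three; "rot": the turn, a rotation vector about the tool's x, y, z in degrees, a list of three. A call has 1 to 5 rows; each row is the pose to reach, as a shift and turn from the pose commanded when the call began, along the tool's axes at that moment; what a row does not reach only later rows make up. A row lasts 1/12 s, in which the tool goes at most 41.7 mm and 7.16 degrees, less where a joint would pass 70% of its speed; a pose out of reach is approached as far as the arm can. A call with a gripper value outside its range is refused whole. The fingers move at their own pace and stop on an object; FORCE is the grip in N (left out, the last holds). Time passes only in rows, so rows that repeat a pose let the fingers close. It gives the time, the measured TCP pose, the force and the opening at its end, in the units of the state.
- state(): the state, without advancing time (a new reading comes with each control period).
- grab_frame(name): name is "scene" or "top" or "wrist"; returns the picture (480x640x3 uint8, red, green, blue); there is no depth.
- camera_params(name): a dict with "fx", "fy", "cx", "cy" (pixels), "k1" (the pictures are not rectified: a ray, as slopes to the right and down, at radius r is drawn at 1 + k1 r^2 times it, then the intrinsics apply), "position" and "attitude" of the camera in the world; the wrist camera has in their place "hand_eye" (4x4, takes a point from camera to tool coordinates, whose origin is the TCP and whose axes are the tool frame's). Camera axes: x right, y up, looking along -z (the intrinsics and any distortion apply to the point x, -y, -z); pixel columns grow to the right and rows downward; lengths in mm; the calibration is good to about 2 mm. A picture is of the moment at which its call begins: read the wrist's pose just before it. camera_params takes no time and is no camera call.
- job_done(): hands the job in, once; it reports no verdict.
The state is a dict: "time_s": time; "qpos": joint angles; "qvel": joint speeds; "effort": joint torques, N m; "ee_pos": TCP position; "ee_rot": TCP orientation; "force": force on the tool from outside, world axes, zero at the start; "torque": the same for the moment, N m; "gripper_width": finger opening in mm.
Only numpy, scipy, OpenCV 4.12 (cv2) and the standard library are available. Lean on these libraries where they do the work, as an engineer would, in place of code of your own. Each camera call takes 0.05 s, during which the arm holds its last target.

### The job

Hang the wooden shoe last on the brass snap hook of the black stand: push its steel ring in through the hook's red sprung gate so that the gate snaps shut behind it, then slide the ring along, clear of the gate, onto the straight solid bar beyond the gate's free end, and leave the last hanging there at rest. Do not disturb the jar, the two thread cones or the brush.

Things in the scene. Friction and masses are not known exactly. Their poses are not given: they have to be found in the camera images.
- stand: Heavy black stand, fixed: base plate 170 x 220 x 12 mm (x -85 to 85, y -55 to 165 in its frame), post 20 mm thick at the origin, which lies on the work surface (z up). At the post's top a closed brass snap hook of 8 mm round bar lies flat and level, its bar axis 200 mm up; no part of the stand is above 206 mm. The hook's gated front side looks to the stand's -x.
- hook (a point): Middle of the hook's loop (stand frame x 0, y 101, z 200 mm), axes as the stand. Bar axes span x -30 to 30, y -74 to 74 mm from here. Front side at x -30: red gate from y -56 to 2 with its hinge at the -y end, a 2 mm gap, then the solid straight nose bar from y 8 to 62. Spine at x 30. Free room inside is 52 mm deep (x -26 to 26).
- gate (a joint): Angle of the red gate, rad: 0 shut, up to 0.98 as its free end (+y) swings into the loop (+x). 8 mm round bar, upright hinge axis, 58 mm from hinge to free end. It opens inward only; a spring shuts it (1.5 N at the free end when shut, 3 N open). A ring bar pushed in at point entry slips past the gate's end when its axis is about 40 mm inside; the gate then snaps shut through the ring.
- entry (a point): Point on the shut gate's axis near its free end (stand frame x -30, y 99, z 200 mm): push the ring bar in here, straight along +x, its axis to 46 mm past this point (52 mm hits the spine). Axes as the stand: +x into the loop, y along the gate to the nose bar. The ring bar may be 4 mm off along y either way.
- nose (a point): Middle of the straight solid nose bar, on its axis (stand frame x -30, y 137, z 200 mm); axes as the stand, the bar runs along y. The ring is to hang on this bar.
- last: Pale wooden shoe last (foot form), 210 mm long (x, toe at +x), up to 74 mm wide (y), 70 mm high, about 0.45 kg, standing on its sole; origin under its middle on the sole. On its top stands a rigid steel ring and on the ring a blue flat tab; total height 184 mm. The wood's highest point is 40 mm below the ring's centre, so with the ring at the hook's height the wood passes freely under the hook.
- ring_center (a point): Centre of the steel ring: 12 mm behind (-x) the last's origin, 110 mm above the sole; axes as the last. The ring stands in the last's x-z plane (along its length); 8 mm round bar, 56 mm inner, 72 mm outer diameter, so its bar axis is 32 mm from the centre. Hanging on the nose bar, this centre lies 24 mm below the bar's axis.
- tab (a point): Where to grip the blue tab: 62 mm above the ring's centre. The tab is 30 mm along the last's x, 10 mm thick along its y, and runs from 34 to 74 mm above the ring's centre. The last's centre of mass is nearly straight below it.
- jar: White lidded jar, 80 mm diameter, 118 mm high, standing; origin under its centre. Leave it alone.
- cone_white: White thread cone, 60 mm diameter, 118 mm high, standing; origin under its centre. Leave it alone.
- cone_brown: Dark brown thread cone, 60 mm diameter, 118 mm high, standing; origin under its centre. Leave it alone.
- brush: Brush lying on the table, 170 mm long along its x. Leave it alone.
Mind the look-alikes: they are no part of the job. Of the things like the last, leave any that is orange; of the rest the larger one is meant.

How it is judged:
By the outcome, as a careful person would: the job done as asked, in the order asked, and still so for the second after the job is handed in, with the robot touching nothing.
It also fails if it takes over 46 s, if anything falls off the work surface, if the arm or the gripper's body presses on something with over 40 N, if the wrist force passes 120 N, or if a joint passes its speed limit or range.

## Working session

There is one attempt and no reset: what is moved stays moved. The work goes in short steps, Python scripts to look and compute and a shell command to move; the robot and the scene stay as the last step left them, time stands still between calls to the robot, and variables do not carry over. Pictures are saved under pics/ and viewed, and the job is handed in when it is done.

```bash
ls; mkdir -p pics
python3 - <<'E'
from workcell import *
import cv2
print(state())
for n in("scene","top","wrist"):
    print(n,camera_params(n))
    cv2.imwrite(f"pics/{n}0.png",grab_frame(n)[:,:,::-1])
E
```

```text
pics
{'time_s': 0.0, 'qpos': array([ 7.31665864e+01,  1.83509930e+01,  8.97075063e+01, -9.69313445e-04,
        7.20439333e+01, -1.14373068e+00]), 'qvel': array([ 0.13171085,  0.01987074, -0.06551881, -0.10807287, -0.02123301,
       -0.04070167]), 'effort': array([-3.01887496e-05, -4.12465811e+01, -2.31966323e+01,  7.25727179e-02,
        4.59800370e-02, -1.54517111e-04]), 'ee_pos': array([155.32910785, 553.08524209, 213.11933085]), 'ee_rot': array([ -90.6282656 ,   89.89756327, -106.31764885]), 'force': array([0.28596633, 0.7768004 , 0.46857626]), 'torque': array([ 0.01812597,  0.00927878, -0.0238838 ]), 'gripper_width': 91.12912816605777}
scene {'fx': 502.3265831851786, 'fy': 502.3265831851786, 'cx': 319.45743459525033, 'cy': 241.55251378826622, 'k1': -0.1208971736624023, 'position': array([1081.91301453, -508.46022395,  745.11714653]), 'attitude': array([53.51205239, -0.4910062 , 45.28435199])}
top {'fx': 563.1116264374954, 'fy': 563.1116264374954, 'cx': 318.07930240180417, 'cy': 237.24880221827235, 'k1': -0.053385930889965905, 'position': array([ 274.77644268,   61.93415839, 1421.24297553]), 'attitude': array([ 10.25059432,  -0.22329282, -88.87461095])}
wrist {'fx': 412.45623511166696, 'fy': 412.45623511166696, 'cx': 314.5501196184222, 'cy': 234.3763945809212, 'k1': -0.02096007647149064, 'hand_eye': array([[-7.04079041e-04,  2.76408688e-01, -9.61039927e-01,
        -1.70190400e+02],
       [ 9.99999721e-01, -4.63417163e-05, -7.45950378e-04,
         2.39394475e-01],
       [-2.50723405e-04, -9.61040184e-01, -2.76408578e-01,
        -7.70017629e+01],
       [ 0.00000000e+00,  0.00000000e+00,  0.00000000e+00,
         1.00000000e+00]])}
```

View pics/scene0.png

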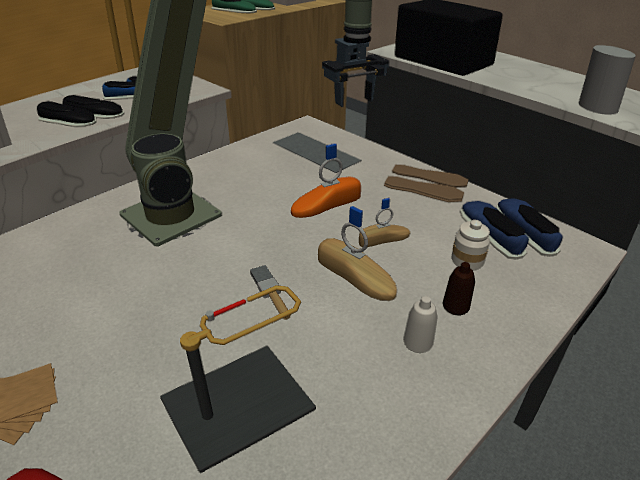

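View pics/top0.png

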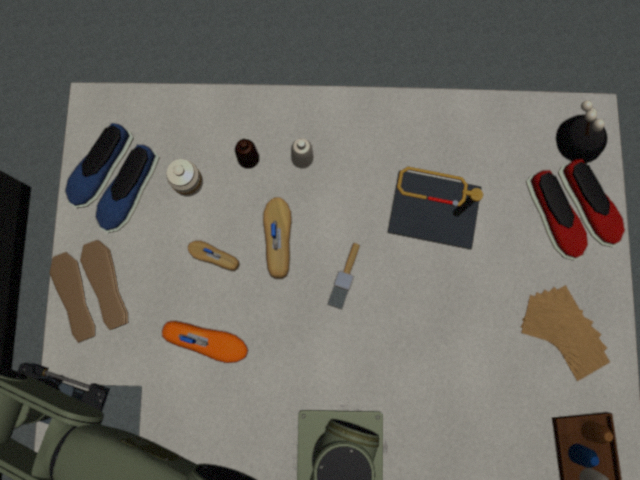

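View pics/wrist0.png

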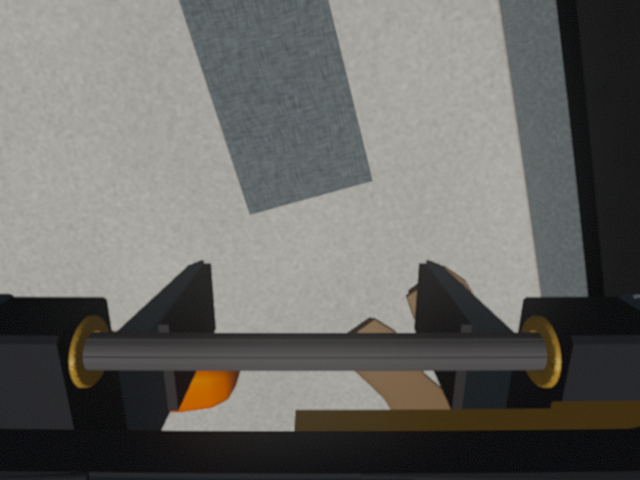

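```bash
cat > h.py <<'E'
from workcell import *
import numpy as np, cv2
from scipy.spatial.transform import Rotation as Ro
from scipy.optimize import least_squares
def cam(n):
    p=camera_params(n)
    if n=="wrist":
        s=state();R=Ro.from_euler('xyz',s['ee_rot'],degrees=True).as_matrix();H=np.array(p['hand_eye'])
        return p,R@H[:3,:3],R@H[:3,3]+s['ee_pos']
    return p,Ro.from_euler('xyz',p['attitude'],degrees=True).as_matrix(),np.array(p['position'])
def proj(c,P):
    p,R,t=c; q=(np.atleast_2d(P)-t)@R; a=q[:,0]/-q[:,2]; b=-q[:,1]/-q[:,2]; f=1+p['k1']*(a*a+b*b)
    return np.c_[p['cx']+p['fx']*a*f,p['cy']+p['fy']*b*f]
def atz(c,uv,z):
    p,R,t=c; out=[]
    for u,v in np.atleast_2d(uv):
        K=np.array([[p['fx'],0,p['cx']],[0,p['fy'],p['cy']],[0,0,1]])
        d=cv2.undistortPoints(np.array([[[u,v]]],float),K,np.array([p['k1'],0,0,0.]))[0,0]
        r=R@np.array([d[0],-d[1],-1]); out.append(t+r*(z-t[2])/r[2])
    return np.array(out)
def crop(img,name,x0,y0,x1,y1,k):
    cv2.imwrite('pics/'+name,cv2.resize(img[y0:y1,x0:x1],None,fx=k,fy=k,interpolation=cv2.INTER_CUBIC))
E
python3 - <<'E'
from h import *
s=cv2.imread('pics/scene0.png');t=cv2.imread('pics/top0.png')
crop(s,'c1.png',300,180,430,310,4.5)
crop(t,'c2.png',230,180,330,290,5)
crop(s,'c3.png',150,250,320,470,2.7)
crop(t,'c4.png',380,155,490,255,6)
E
```

```text
(no output)
```

View pics/c1.png

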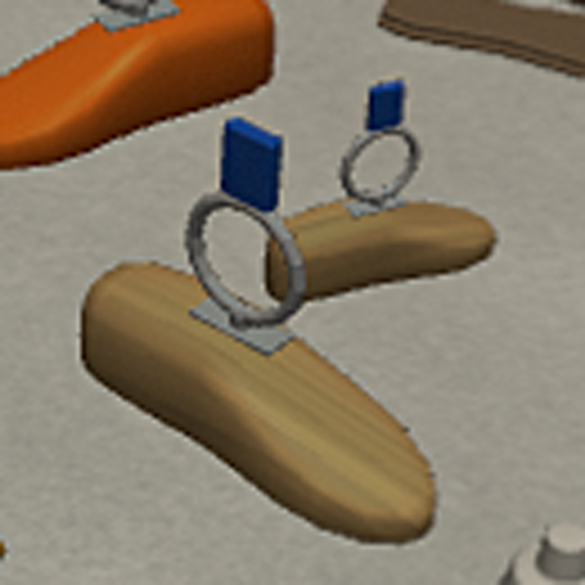

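View pics/c2.png

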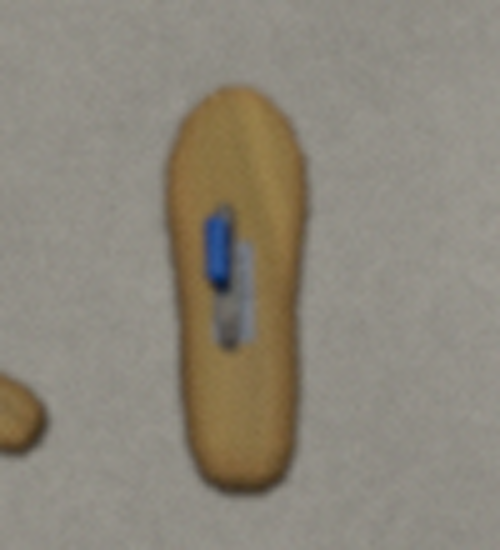

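View pics/c3.png

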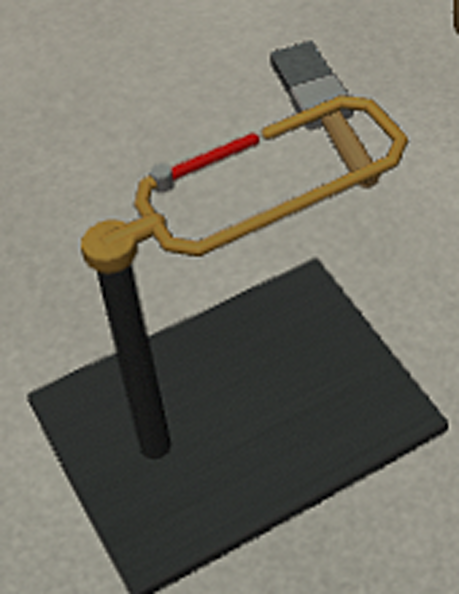

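View pics/c4.png

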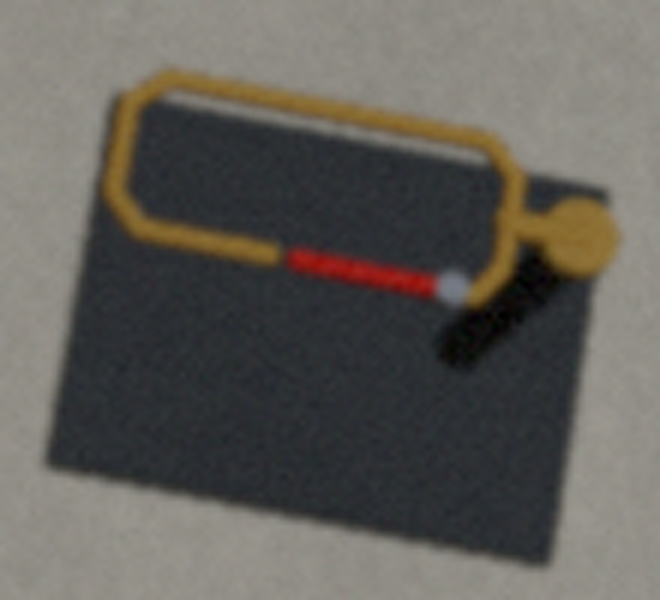

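Run:
```python
from h import *
T=cam('top');S=cam('scene')
def c(p,o,k): return (np.array(p,float)+.5)/k-.5+np.array(o)
obs=[]
for P,p in [((85,165,12),(112,95)),((85,-55,12),(608,190)),((-85,165,12),(48,465)),((-85,-55,12),(548,565)),((-30,45,203),(453,287)),((-30,103,200),(287,259)),((0,0,205),(580,237))]: obs.append((T,P,c(p,(380,155),6)))
for P,p in [((-85,-55,12),(30,395)),((-85,165,12),(317,260)),((85,165,12),(447,425)),((85,-55,12),(133,594)),((-30,45,204),(162,172)),((-30,103,200),(258,139)),((-30,109,200),(263,133))]: obs.append((S,P,c(p,(150,250),2.7)))
def fit(obs,x0):
    def f(x):
        R=Ro.from_euler('z',x[2],degrees=True).as_matrix(); r=[]
        for C,P,p in obs: r+=list(proj(C,R@np.array(P,float)+[x[0],x[1],0])[0]-p)
        return np.array(r)
    s=least_squares(f,x0,loss='soft_l1'); print(s.x.round(2)); print(f(s.x).reshape(-1,2).round(1).tolist()); return s.x
x=fit(obs,[500,-200,0])
R=Ro.from_euler('z',x[2],degrees=True).as_matrix()
for n,P in dict(entry=(-30,99,200),nose=(-30,137,200)).items(): print(n,(R@P+[x[0],x[1],0]).round(1))
o=[]
for P,p in [((-12,0,184),(217,248)),((-12+36,0,110),(226,209)),((105,0,15),(237,87)),((-105,0,25),(243,492))]: o.append((T,P,c(p,(230,180),5)))
for P,p in [((-12,0,184),(252,127)),((-12,0,110),(246,261)),((-48,0,110),(193,228)),((24,0,110),(299,284))]: o.append((S,P,c(p,(300,180),4.5)))
fit(o,[450,100,0])
for n,p in dict(conew=(302,148),coneb=(246,150),jar=(183,173)).items(): print(n,atz(T,p,100).round(0))
```

```text
[ 601.29 -290.37  -10.55]
[[-0.1, -1.6], [0.2, -0.6], [-1.2, -0.5], [0.2, 0.1], [-1.0, 0.1], [0.9, -0.0], [-0.1, -0.5], [-1.6, -1.5], [0.3, -2.2], [1.2, -1.6], [-0.3, 0.3], [-0.1, 0.2], [-1.6, 0.0], [-0.1, 0.8]]
entry [ 589.9 -187.5  200. ]
nose [ 596.9 -150.2  200. ]
[527.   164.56   2.61]
[[-0.6, -0.1], [-0.2, -1.2], [-0.1, 0.1], [-0.5, 0.1], [-0.3, 0.3], [-0.7, -0.6], [-1.6, 0.1], [0.6, 1.2]]
conew [[736. 105. 100.]]
coneb [[728. 243. 100.]]
jar [[666. 394. 100.]]
```

```bash
cat >> h.py <<'E'
def go(target,xdir=None):
    """target TCP; world yaw wanted for jaw axis y given as unit vec"""
    s=state();R=Ro.from_euler('xyz',s['ee_rot'],degrees=True).as_matrix()
    print('t',round(s['time_s'],2),'pos',s['ee_pos'].round(1),'w',round(s['gripper_width'],1),'F',s['force'].round(1))
    print('off tool',(R.T@(np.array(target)-s['ee_pos'])).round(1))
    if xdir is not None:
        y=np.array([np.cos(np.radians(xdir)),np.sin(np.radians(xdir)),0]);x=np.array([0,0,-1.])
        if R[:,1]@y<0:y=-y
        G=np.c_[x,y,np.cross(x,y)]; print('rot',Ro.from_matrix(R.T@G).as_rotvec(degrees=True).round(2))
    print(R.round(3).tolist(), s['qpos'].round(1))
E
python3 - <<'E'
from h import *
go([515,164,250],92.6)
E
```

```text
t 0.15 pos [155.4 553.2 213.3] w 91.2 F [-0.4 -0.1  0.5]
off tool [ -36.3 -277.5  451.5]
rot [-1.829e+01 -1.000e-02  7.000e-02]
[[-0.0, 0.27, 0.963], [-0.001, 0.963, -0.27], [-1.0, -0.001, -0.0]] [73.2 18.3 89.7  0.  72.  -1.1]
```

```bash
python3 -m handwheel '{"gripper":[0,0,0,0,0],"offset":[[-20,0,10],[-36,-20,42],[-36,-45,75],[-36,-70,106],[-36,-95,138]],"rot":[[-2,0,0],[-5,0,0],[-9,0,0],[-13,0,0],[-18.3,0,0]]}' 30
python3 - <<'E'
from h import *
go([490,164,250],92.6)
E
```

```text
time_s: 0.57
ee_pos: [263.2, 423.4, 249.9]
ee_rot: [17.1, 90.0, 20.0]
force: [0.1, 1.0, 0.6]
gripper_width: 91.3
t 0.57 pos [263.2 423.4 249.9] w 91.3 F [0.1 1.  0.6]
off tool [-1.000e-01 -2.705e+02  2.134e+02]
rot [ 0.29  0.01 -0.  ]
[[0.0, -0.05, 0.999], [0.0, 0.999, 0.05], [-1.0, 0.0, 0.0]] [ 56.8  10.1  95.6  -0.   74.3 -36.1]
```

```bash
python3 -m handwheel '{"gripper":[0,0,0,0,0],"offset":[[0,-28,22],[0,-58,46],[0,-90,71],[0,-122,96],[0,-154,121]],"rot":[[0,0,0],[0,0,0],[0,0,0],[0,0,0],[0,0,0]]}'
python3 - <<'E'
from h import *
go([490,164,250],92.6)
E
```

```text
time_s: 0.98
ee_pos: [391.3, 274.7, 249.9]
ee_rot: [80.1, 90.0, 82.8]
force: [0.9, 0.4, -0.6]
gripper_width: 91.2
t 0.98 pos [391.3 274.7 249.9] w 91.2 F [ 0.9  0.4 -0.6]
off tool [-1.000e-01 -1.152e+02  9.360e+01]
rot [ 0.03  0.   -0.01]
[[0.0, -0.046, 0.999], [0.0, 0.999, 0.046], [-1.0, 0.0, 0.0]] [ 33.7   8.2  98.    0.   73.8 -58.9]
```

```bash
python3 -m handwheel '{"gripper":[0,0,0,0,0],"offset":[[0,-30,24],[0,-60,48],[0,-90,72],[0,-112,90],[0,-115,93]],"rot":[[0,0,0],[0,0,0],[0,0,0],[0,0,0],[0,0,0]]}'
python3 -m handwheel '{"gripper":[0,0],"offset":[[0,0,0],[0,0,0]],"rot":[[0,0,0],[0,0,0]]}'
python3 - <<'E'
from h import *
go([490,164,250],92.6)
c=cam('wrist');cv2.imwrite('pics/w1.png',grab_frame('wrist')[:,:,::-1])
print(proj(c,[[515,164,184],[515,164,172],[515,164,110]]))
E
```

```text
time_s: 1.4
ee_pos: [491.3, 162.4, 249.4]
ee_rot: [-65.0, 89.9, -62.6]
force: [0.2, -0.2, 0.5]
gripper_width: 91.4
time_s: 1.57
ee_pos: [488.1, 166.1, 249.6]
ee_rot: [159.0, 89.9, 161.6]
force: [-0.8, 0.7, 0.0]
gripper_width: 91.1
t 1.57 pos [488.1 166.1 249.6] w 91.1 F [-0.8  0.7  0. ]
off tool [-0.4 -2.2  1.8]
rot [-0.02 -0.08 -0.03]
[[-0.001, -0.045, 0.999], [0.0, 0.999, 0.045], [-1.0, 0.001, -0.001]] [ 17.5  11.7  93.6   0.1  74.7 -75.1]
[[309.1588114  290.18607316]
 [309.36574017 282.67113354]
 [310.20287259 252.2892884 ]]
```

View pics/w1.png

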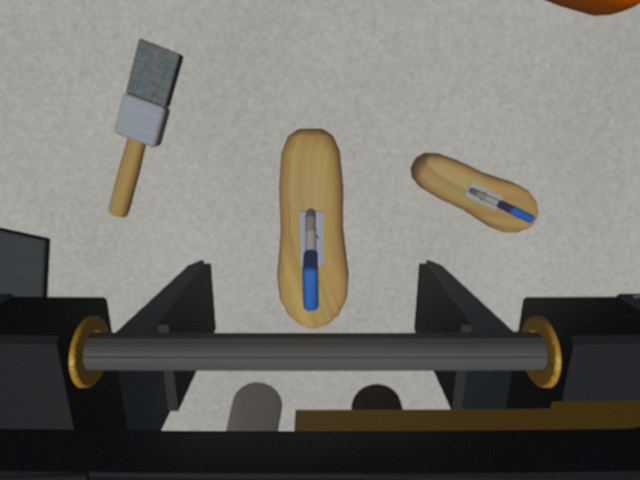

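```bash
python3 -m handwheel '{"gripper":[0,0,0,0,0],"offset":[[10,-1,15],[30,-2,26],[60,-2,26],[85,-2,26],[96,-2,26]],"rot":[[0,0,0],[0,0,0],[0,0,0],[0,0,0],[0,0,0]]}'
python3 -m handwheel '{"gripper":[0,0],"offset":[[0,0,0],[0,0,0]],"rot":[[0,0,0],[0,0,0]]}'
python3 - <<'E'
from h import *
go([515,164.7,153],92.6)
c=cam('wrist');cv2.imwrite('pics/w2.png',grab_frame('wrist')[:,:,::-1])
E
```

```text
time_s: 2.03
ee_pos: [511.8, 165.9, 150.7]
ee_rot: [-170.8, 89.7, -168.0]
force: [-0.2, 0.8, -0.1]
gripper_width: 90.9
time_s: 2.2
ee_pos: [513.9, 166.2, 153.9]
ee_rot: [173.4, 90.0, 176.1]
force: [-0.2, 0.2, 1.0]
gripper_width: 90.8
t 2.2 pos [513.9 166.2 153.9] w 90.8 F [-0.2  0.2  1. ]
off tool [ 0.9 -1.5  1. ]
rot [ 0.12 -0.05 -0.01]
[[-0.001, -0.047, 0.999], [0.0, 0.999, 0.047], [-1.0, 0.0, -0.001]] [ 16.7  17.9  99.5   0.   62.7 -76. ]
```

View pics/w2.png

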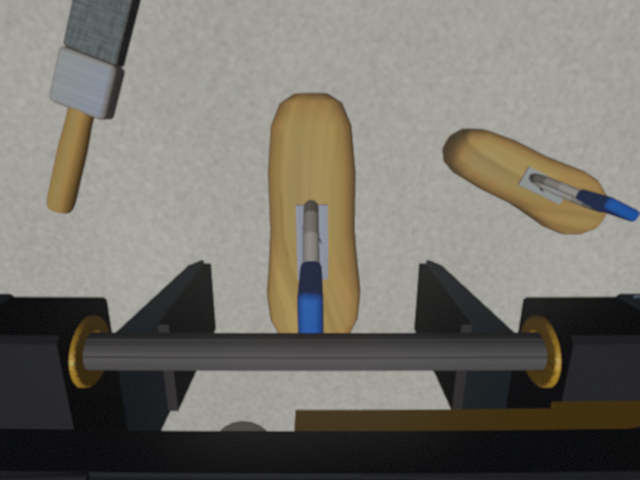

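The tab, at about (311,300), sits between the pads (1 to 1.5 mm off centre). I'll close the gripper now.

```bash
python3 -m handwheel '{"gripper":[0.5,0.8,1,1,1],"offset":[[0,-1,1],[0,-1,1],[0,-1,1],[0,-1,1],[0,-1,1]],"rot":[[0,0,0],[0,0,0],[0,0,0],[0,0,0],[0,0,0]]}' 45
python3 -m handwheel '{"gripper":[1,1,1,1,1],"offset":[[0,0,0],[0,0,0],[0,0,0],[0,0,0],[0,0,0]],"rot":[[0,0,0],[0,0,0],[0,0,0],[0,0,0],[0,0,0]]}' 45
python3 - <<'E'
from h import *
go([515,164.7,153],92.6)
E
```

```text
time_s: 2.67
ee_pos: [515.9, 164.1, 154.3]
ee_rot: [23.4, 90.0, 26.0]
force: [-0.0, -0.4, 0.2]
gripper_width: 60.9
time_s: 3.08
ee_pos: [515.8, 164.1, 153.9]
ee_rot: [117.7, 90.0, 120.3]
force: [-0.7, 0.3, 0.7]
gripper_width: 27.8
t 3.08 pos [515.8 164.1 153.9] w 27.8 F [-0.7  0.3  0.7]
off tool [ 0.9  0.7 -0.8]
rot [ 0.01 -0.   -0.01]
[[-0.0, -0.045, 0.999], [0.0, 0.999, 0.045], [-1.0, 0.0, -0.0]] [ 16.4  17.9  99.4   0.   62.7 -76.2]
```

```bash
python3 -m handwheel '{"gripper":[1,1,1,1,1],"offset":[[0,0,0],[0,0,0],[0,0,0],[0,0,0],[0,0,0]],"rot":[[0,0,0],[0,0,0],[0,0,0],[0,0,0],[0,0,0]]}' 45
python3 -m handwheel '{"gripper":[1,1,1,1,1],"offset":[[0,0,0],[-5,0,0],[-15,0,0],[-30,0,0],[-45,0,0]],"rot":[[0,0,0],[0,0,0],[0,0,0],[0,0,0],[0,0,0]]}' 45
python3 - <<'E'
from h import *
go([515,164.7,248],92.6)
E
```

```text
time_s: 3.5
ee_pos: [515.8, 164.2, 153.9]
ee_rot: [51.4, 90.0, 54.0]
force: [-0.3, 0.6, 0.2]
gripper_width: 9.8
time_s: 3.92
ee_pos: [515.0, 163.8, 199.1]
ee_rot: [-165.0, 89.9, -162.4]
force: [-0.3, 0.5, -6.3]
gripper_width: 9.8
t 3.92 pos [515.  163.8 199.1] w 9.8 F [-0.3  0.5 -6.3]
off tool [-48.9   0.9  -0.1]
rot [ 0.01 -0.14  0.04]
[[-0.002, -0.046, 0.999], [-0.001, 0.999, 0.046], [-1.0, -0.001, -0.003]] [ 16.4  15.9  95.4  -0.   68.9 -76.2]
```

```bash
cat >> h.py <<'E'
X=[601.29,-290.37,-10.55]
def st(P):
    R=Ro.from_euler('z',X[2],degrees=True).as_matrix(); return R@np.array(P,float)+[X[0],X[1],0]
E
python3 - <<'E'
from h import *
print(st([-92,99,244]))
go(st([-92,99,244]),90-10.55)
E
```

```text
[ 528.97147102 -176.19894252  244.        ]
t 3.92 pos [515.  163.8 199.1] w 9.8 F [-0.3  0.5 -6.3]
off tool [ -44.7 -340.3   -1.6]
rot [13.16 -0.14  0.05]
[[-0.002, -0.046, 0.999], [-0.001, 0.999, 0.046], [-1.0, -0.001, -0.003]] [ 16.4  15.9  95.4  -0.   68.9 -76.2]
```

```bash
python3 -m handwheel '{"gripper":[1,1,1,1,1],"offset":[[-15,-5,0],[-30,-15,0],[-40,-32,0],[-45,-54,0],[-45,-78,0]],"rot":[[0,0,0],[0,0,0],[0,0,0],[1,0,0],[2.5,0,0]]}' 
python3 -m handwheel '{"gripper":[1,1,1,1,1],"offset":[[0,-26,1],[0,-52,2],[0,-78,3],[0,-104,5],[0,-130,6]],"rot":[[2,0,0],[4,0,0],[6,0,0],[8,0,0],[10.7,0,0]]}'
python3 - <<'E'
from h import *
go(st([-92,99,244]),90-10.55)
E
```

```text
time_s: 4.33
ee_pos: [519.7, 85.9, 245.7]
ee_rot: [12.8, 89.9, 12.9]
force: [1.0, 0.2, -6.2]
gripper_width: 10.0
time_s: 4.75
ee_pos: [525.1, -45.1, 244.1]
ee_rot: [-177.5, 90.0, 171.8]
force: [0.7, -0.3, -5.9]
gripper_width: 10.0
t 4.75 pos [525.1 -45.1 244.1] w 10.0 F [ 0.7 -0.3 -5.9]
off tool [   0.  -128.1   28.1]
rot [-0.15 -0.05  0.  ]
[[-0.001, 0.186, 0.983], [0.0, 0.983, -0.186], [-1.0, -0.0, -0.001]] [ -6.2  13.   92.8   0.   74.3 -85.5]
```

```bash
python3 -m handwheel '{"gripper":[1,1,1,1,1],"offset":[[0,-26,4],[0,-54,9],[0,-82,14],[0,-108,18],[0,-124,20]],"rot":[[0,0,0],[0,0,0],[0,0,0],[0,0,0],[0,0,0]]}' 
python3 -m handwheel '{"gripper":[1,1,1,1],"offset":[[0,0,0],[0,0,0],[0,0,0],[0,0,0]],"rot":[[0,0,0],[0,0,0],[0,0,0],[0,0,0]]}'
python3 - <<'E'
from h import *
go(st([-92,99,244]),90-10.55)
for n in("wrist","scene","top"): cv2.imwrite(f'pics/{n}3.png',grab_frame(n)[:,:,::-1])
s=cv2.imread('pics/scene3.png');t=cv2.imread('pics/top3.png')
crop(s,'s3c.png',150,150,350,350,3)
crop(t,'t3c.png',350,130,500,280,4)
E
```

```text
time_s: 5.17
ee_pos: [521.8, -172.2, 244.0]
ee_rot: [-112.5, 89.9, -123.1]
force: [-0.0, -0.8, -5.6]
gripper_width: 10.0
time_s: 5.5
ee_pos: [522.3, -168.4, 243.9]
ee_rot: [130.1, 90.0, 119.6]
force: [-0.0, -0.6, -6.1]
gripper_width: 9.6
t 5.5 pos [ 522.3 -168.4  243.9] w 9.6 F [-0.  -0.6 -6.1]
off tool [-0.1 -6.4  8. ]
rot [ 0.01 -0.03 -0.04]
[[-0.0, 0.183, 0.983], [0.001, 0.983, -0.183], [-1.0, 0.001, -0.001]] [-19.1  15.   90.1   0.   75.  -98.6]
```

View pics/wrist3.png

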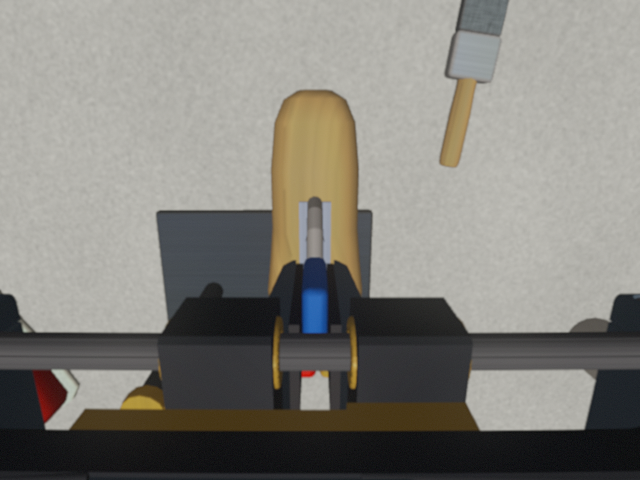

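View pics/s3c.png

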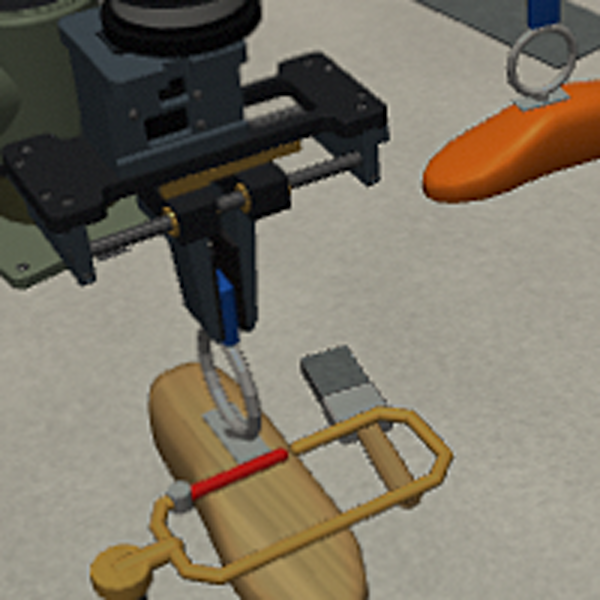

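View pics/t3c.png

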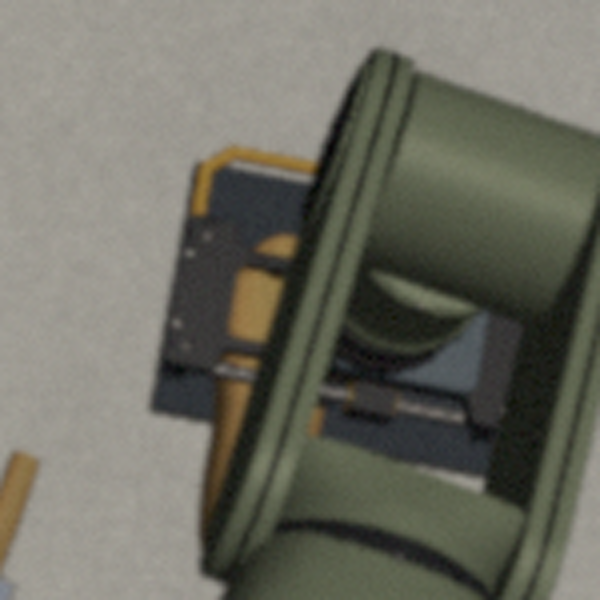

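Run:
```python
from h import *
w=cv2.imread('pics/wrist3.png');crop(w,'w3c.png',265,250,365,410,5)
c=cam('wrist')
print('gate end',((proj(c,[st([-30,103,200]),st([-30,109,200]),st([-30,99,200])])-[265,250])*5).round())
s=state()['ee_pos'];
d=st([1,0,0])-st([0,0,0]); rc=np.array([s[0],s[1],200])
S=cam('scene'); print('ring lead in s3c',((proj(S,[rc+32*d, rc-32*d, rc+[0,0,32],rc-[0,0,32], st([-30,103,200]),st([-30,45,204])])-[150,150])*3).round())
```

```text
gate end [[225. 605.]
 [275. 605.]
 [192. 605.]]
ring lead in s3c [[253. 412.]
 [203. 349.]
 [221. 335.]
 [233. 423.]
 [281. 454.]
 [179. 491.]]
```

View pics/w3c.png

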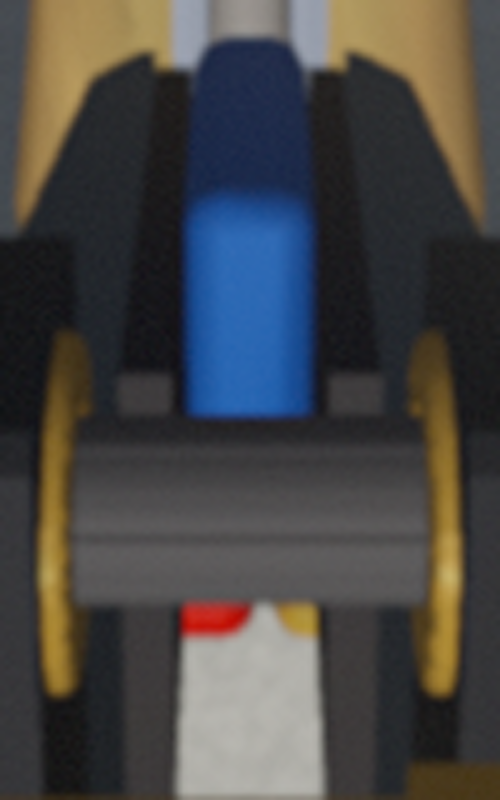

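```bash
python3 -m handwheel '{"gripper":[1,1,1,1,1],"offset":[[0,-3,2],[0,-6.4,8],[0,-6.4,14],[0,-6.4,20],[0,-6.4,20]],"rot":[[0,0,0],[0,0,0],[0,0,0],[0,0,0],[0,0,0]]}' 55
python3 -m handwheel '{"gripper":[1,1,1],"offset":[[0,0,0],[0,0,0],[0,0,0]],"rot":[[0,0,0],[0,0,0],[0,0,0]]}' 55
python3 - <<'E'
from h import *
go(st([-16,99,244]),90-10.55)
cv2.imwrite(f'pics/w4.png',grab_frame('wrist')[:,:,::-1])
w=cv2.imread('pics/w4.png');crop(w,'w4c.png',235,250,395,410,5)
c=cam('wrist')
print('gate end',((proj(c,[st([-30,103,200]),st([-30,109,200]),st([-30,99,200])])-[235,250])*5).round())
E
```

```text
time_s: 6.07
ee_pos: [542.8, -179.7, 243.7]
ee_rot: [7.6, 89.9, -3.0]
force: [0.9, 0.2, -6.5]
gripper_width: 9.9
time_s: 6.32
ee_pos: [540.7, -179.3, 243.8]
ee_rot: [164.7, 90.0, 154.1]
force: [0.1, 0.6, -6.0]
gripper_width: 9.8
t 6.32 pos [ 540.7 -179.3  243.8] w 9.8 F [ 0.1  0.6 -6. ]
off tool [-0.3  0.9 63.9]
rot [-0.04 -0.04 -0.01]
[[-0.001, 0.184, 0.983], [0.0, 0.983, -0.184], [-1.0, 0.0, -0.001]] [-19.5  16.9  87.4   0.   75.8 -98.9]
gate end [[437. 458.]
 [488. 458.]
 [403. 458.]]
```

View pics/w4c.png

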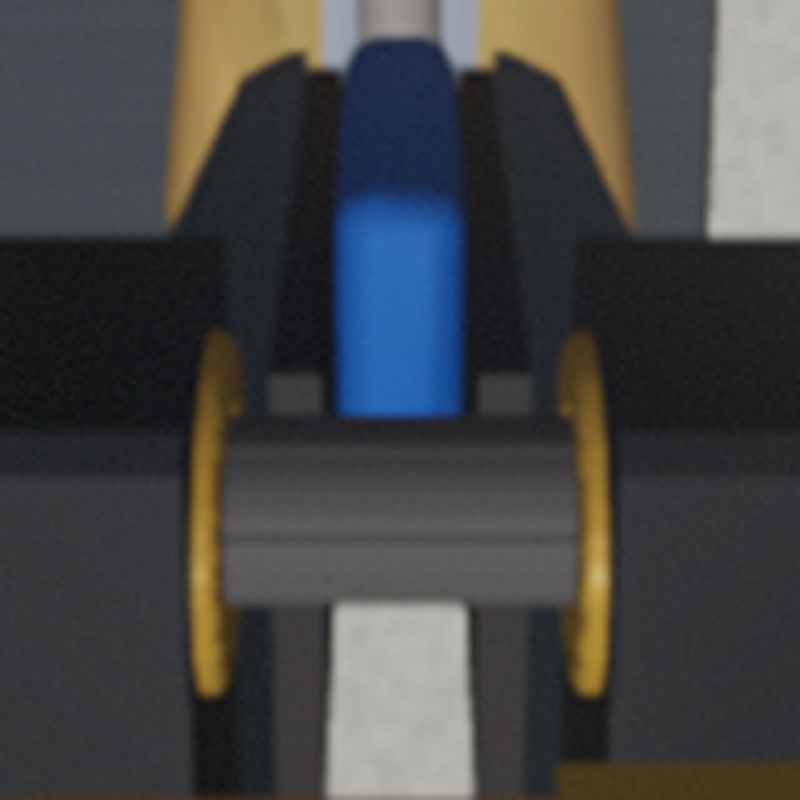

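Lateral alignment matches to within 1 mm (entry predicted at col 403, ring at about 400). Next I push in.

```bash
python3 -m handwheel '{"gripper":[1,1,1,1,1],"offset":[[0,0.5,6],[0,0.5,13],[0,0.5,20],[0,0.5,27],[0,0.5,34]],"rot":[[0,0,0],[0,0,0],[0,0,0],[0,0,0],[0,0,0]]}' 55
python3 - <<'E'
from h import *
go(st([-16,99,244]),90-10.55)
cv2.imwrite(f'pics/s5.png',grab_frame('scene')[:,:,::-1])
crop(cv2.imread('pics/s5.png'),'s5c.png',180,220,320,360,4.5)
E
```

```text
time_s: 6.78
ee_pos: [574.7, -185.3, 243.5]
ee_rot: [-174.1, 89.9, 175.3]
force: [-3.1, 0.1, -5.2]
gripper_width: 9.5
t 6.78 pos [ 574.7 -185.3  243.5] w 9.5 F [-3.1  0.1 -5.2]
off tool [-0.5  0.6 29.4]
rot [-0.04 -0.11  0.01]
[[-0.002, 0.184, 0.983], [0.0, 0.983, -0.184], [-1.0, -0.0, -0.002]] [-18.9  20.1  82.7  -0.   77.3 -98.4]
```

View pics/s5c.png

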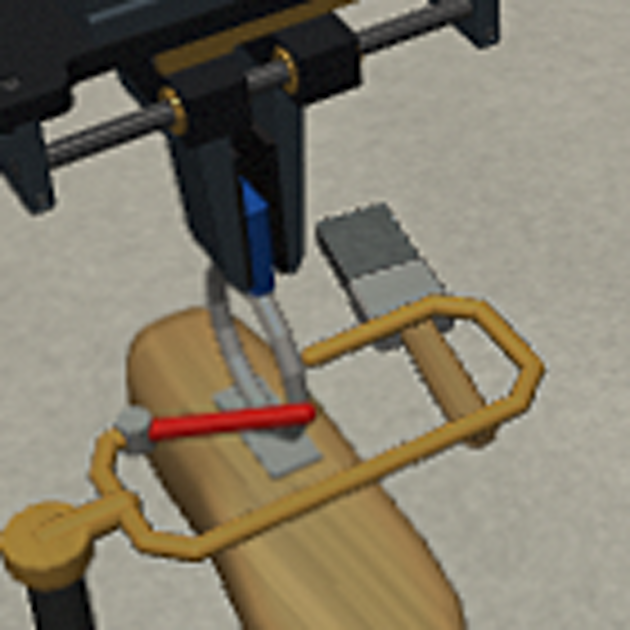

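The ring bar is inside the loop, pressing the opened gate at (300,415) in the crop. I'll keep pushing.

```bash
python3 -m handwheel '{"gripper":[1,1,1,1,1],"offset":[[0,0.5,7],[0,0.5,14],[0,0.5,21],[0,0.5,27],[0,0.5,29]],"rot":[[0,0,0],[0,0,0],[0,0,0],[0,0,0],[0,0,0]]}' 55
python3 -m handwheel '{"gripper":[1,1,1],"offset":[[0,0,0],[0,0,0],[0,0,0]],"rot":[[0,0,0],[0,0,0],[0,0,0]]}' 55
python3 - <<'E'
from h import *
go(st([-16,99,244]),90-10.55)
cv2.imwrite(f'pics/s6.png',grab_frame('scene')[:,:,::-1])
crop(cv2.imread('pics/s6.png'),'s6c.png',180,220,320,360,4.5)
E
```

```text
time_s: 7.25
ee_pos: [605.2, -190.5, 244.1]
ee_rot: [-9.9, 89.8, -20.5]
force: [0.2, -0.1, -5.8]
gripper_width: 9.9
time_s: 7.5
ee_pos: [602.9, -190.0, 244.0]
ee_rot: [-145.0, 90.0, -155.6]
force: [-0.1, -0.4, -5.9]
gripper_width: 9.7
t 7.5 pos [ 602.9 -190.   244. ] w 9.7 F [-0.1 -0.4 -5.9]
off tool [0.  0.  0.8]
rot [-0.04 -0.    0.  ]
[[-0.0, 0.184, 0.983], [-0.0, 0.983, -0.184], [-1.0, -0.0, -0.0]] [-18.5  22.7  78.7  -0.   78.7 -97.9]
```

View pics/s6c.png

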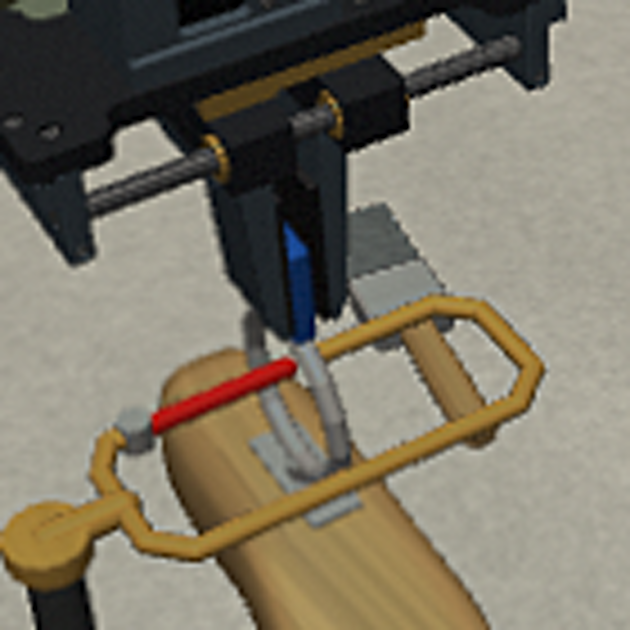

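The gate has snapped shut and passes through the ring: its free end is at (293,367), with ring bars on both sides. Now I slide +y onto the nose bar.

```bash
python3 -m handwheel '{"gripper":[1,1,1,1,1],"offset":[[0,5,-2],[0,13,-5],[0,22,-9],[0,31,-12],[0,38,-14]],"rot":[[0,0,0],[0,0,0],[0,0,0],[0,0,0],[0,0,0]]}' 55
python3 -m handwheel '{"gripper":[1,1,1],"offset":[[0,0,0],[0,0,0],[0,0,0]],"rot":[[0,0,0],[0,0,0],[0,0,0]]}' 55
python3 - <<'E'
from h import *
go(st([-30,138,220]),90-10.55)
cv2.imwrite(f'pics/s7.png',grab_frame('scene')[:,:,::-1])
crop(cv2.imread('pics/s7.png'),'s7c.png',180,220,320,360,4.5)
E
```

```text
time_s: 7.97
ee_pos: [595.8, -148.3, 244.1]
ee_rot: [104.9, 90.0, 94.3]
force: [0.4, 0.4, -5.9]
gripper_width: 9.8
time_s: 8.22
ee_pos: [596.4, -150.1, 244.1]
ee_rot: [-45.4, 90.0, -56.0]
force: [-0.6, 0.4, -6.2]
gripper_width: 9.8
t 8.22 pos [ 596.4 -150.1  244.1] w 9.8 F [-0.6  0.4 -6.2]
off tool [24.1  1.   0.4]
rot [-0.01  0.03  0.03]
[[0.0, 0.183, 0.983], [-0.001, 0.983, -0.183], [-1.0, -0.001, 0.001]] [-15.2  21.   81.2  -0.   77.7 -94.6]
```

View pics/s7c.png

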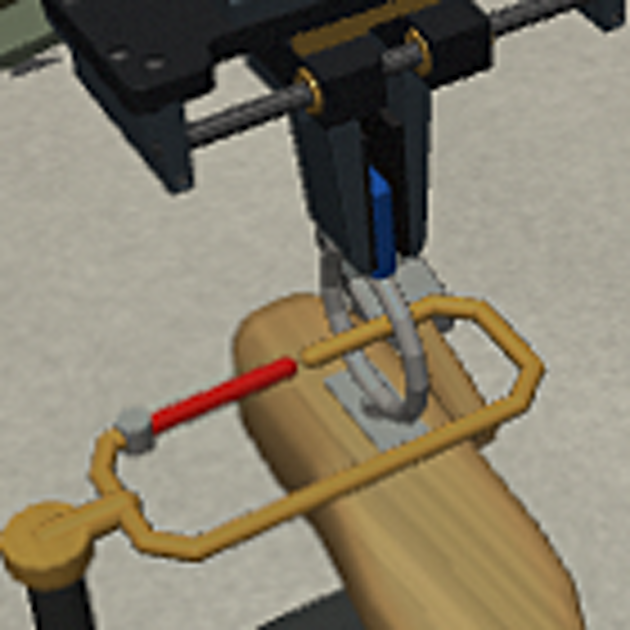

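The ring now encircles the nose bar, clear of the gate. I'll lower it slowly.

```bash
python3 -m handwheel '{"gripper":[1,1,1,1,1],"offset":[[5,0,0],[11,0,0],[17,0,0],[21,0,0],[22,0,0]],"rot":[[0,0,0],[0,0,0],[0,0,0],[0,0,0],[0,0,0]]}' 55
python3 -m handwheel '{"gripper":[1,1],"offset":[[0,0,0],[0,0,0]],"rot":[[0,0,0],[0,0,0]]}' 55
python3 -m handwheel '{"gripper":[1,1],"offset":[[1,0,0],[1,0,0]],"rot":[[0,0,0],[0,0,0]]}' 55
```

```text
time_s: 8.68
ee_pos: [595.6, -150.0, 220.3]
ee_rot: [173.9, 89.8, 163.3]
force: [0.4, 0.0, -5.5]
gripper_width: 9.4
time_s: 8.85
ee_pos: [596.4, -150.1, 221.9]
ee_rot: [32.7, 90.0, 22.1]
force: [0.9, 0.4, -4.6]
gripper_width: 9.4
time_s: 9.02
ee_pos: [596.4, -150.0, 221.1]
ee_rot: [9.8, 90.0, -0.8]
force: [-0.4, 0.2, -5.5]
gripper_width: 9.5
```

```bash
python3 -m handwheel '{"gripper":[1,1,1],"offset":[[1,0,0],[1,0,0],[1,0,0]],"rot":[[0,0,0],[0,0,0],[0,0,0]]}' 55
python3 -m handwheel '{"gripper":[1,1,1],"offset":[[1,0,0],[1,0,0],[1,0,0]],"rot":[[0,0,0],[0,0,0],[0,0,0]]}' 55
python3 - <<'E'
from h import *
go(st([-30,138,220]),90-10.55)
cv2.imwrite(f'pics/s8.png',grab_frame('scene')[:,:,::-1])
crop(cv2.imread('pics/s8.png'),'s8c.png',180,220,320,360,4.5)
E
```

```text
time_s: 9.27
ee_pos: [596.4, -150.1, 220.0]
ee_rot: [6.0, 90.0, -4.6]
force: [-0.8, -0.2, -5.9]
gripper_width: 9.6
time_s: 9.52
ee_pos: [596.5, -150.0, 219.7]
ee_rot: [1.4, 89.9, -9.2]
force: [-0.5, -0.3, -0.5]
gripper_width: 9.9
t 9.52 pos [ 596.5 -150.   219.7] w 9.9 F [-0.5 -0.3 -0.5]
off tool [-0.3  0.9  0.4]
rot [-0.04  0.06 -0.  ]
[[0.001, 0.184, 0.983], [-0.0, 0.983, -0.184], [-1.0, 0.0, 0.001]] [-15.2  21.7  83.6   0.   74.6 -94.6]
```

View pics/s8c.png

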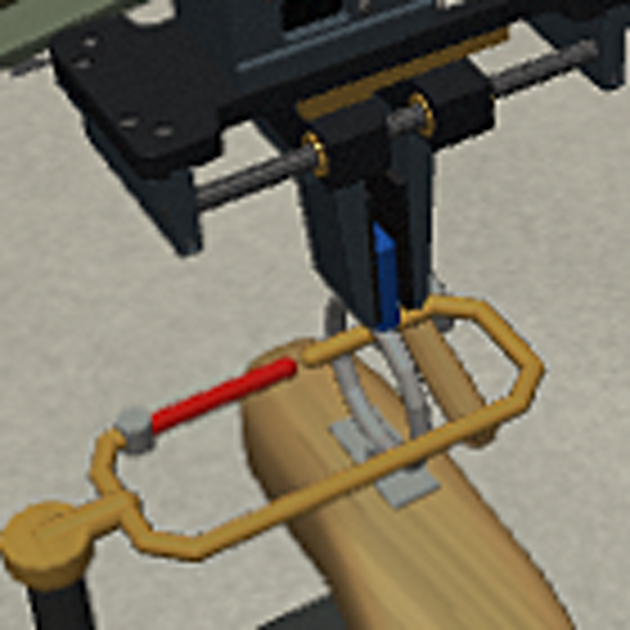

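Force z went from -6 to -0.5 N, so the bar now carries the last. I'll open gradually.

```bash
python3 -m handwheel '{"gripper":[0.86,0.8,0.7,0.6,0.6],"offset":[[0,0,0],[0,0,0],[0,0,0],[0,0,0],[0,0,0]],"rot":[[0,0,0],[0,0,0],[0,0,0],[0,0,0],[0,0,0]]}' 
python3 -m handwheel '{"gripper":[0.6,0.6,0.6,0.6,0.6],"offset":[[0,0,0],[0,0,0],[0,0,0],[0,0,0],[0,0,0]],"rot":[[0,0,0],[0,0,0],[0,0,0],[0,0,0],[0,0,0]]}'
python3 - <<'E'
from h import *
cv2.imwrite(f'pics/s9.png',grab_frame('scene')[:,:,::-1]);cv2.imwrite(f'pics/w9.png',grab_frame('wrist')[:,:,::-1])
crop(cv2.imread('pics/s9.png'),'s9c.png',180,220,320,360,4.5)
E
```

```text
time_s: 9.98
ee_pos: [596.5, -150.1, 219.1]
ee_rot: [4.7, 90.0, -5.8]
force: [1.1, 0.2, 0.7]
gripper_width: 34.5
time_s: 10.4
ee_pos: [596.3, -150.0, 218.9]
ee_rot: [91.3, 90.0, 80.7]
force: [0.1, 0.9, 0.8]
gripper_width: 36.6
```

View pics/s9c.png

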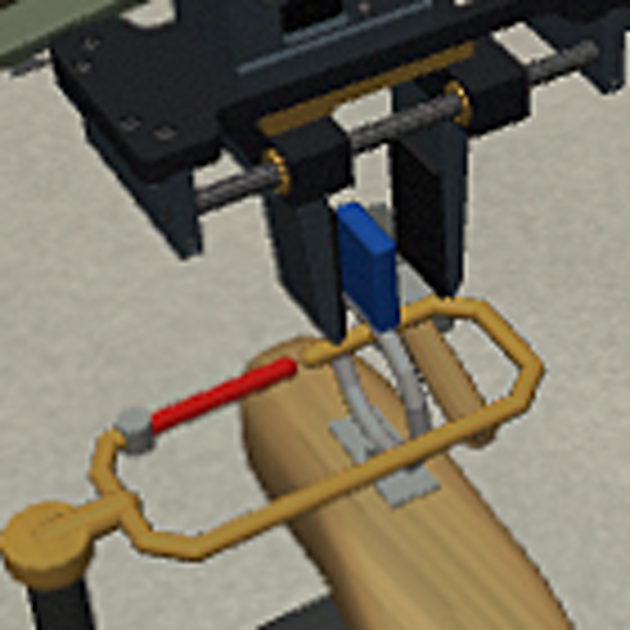

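View pics/w9.png

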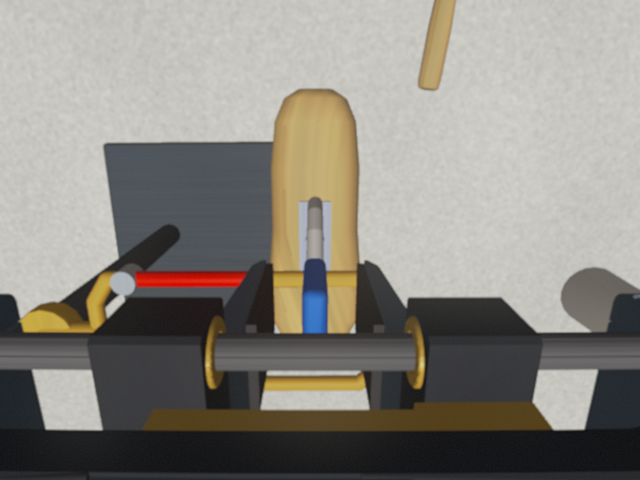

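The tab stands free between the fingers, the ring hangs on the nose bar, and nothing shifted. I'll retreat straight up.

```bash
python3 -m handwheel '{"gripper":[0.6,0.6,0.6,0.6,0.6],"offset":[[-8,0,0],[-25,0,0],[-50,0,0],[-80,0,0],[-110,0,0]],"rot":[[0,0,0],[0,0,0],[0,0,0],[0,0,0],[0,0,0]]}' 
python3 -m handwheel '{"gripper":[0.6,0.6,0.6,0.6,0.6],"offset":[[0,0,-25],[0,0,-55],[0,0,-90],[0,0,-120],[0,0,-150]],"rot":[[0,0,0],[0,0,0],[0,0,0],[0,0,0],[0,0,0]]}' 
python3 -m handwheel '{"gripper":[0.6,0.6,0.6,0.6,0.6],"offset":[[0,0,0],[0,0,0],[0,0,0],[0,0,0],[0,0,0]],"rot":[[0,0,0],[0,0,0],[0,0,0],[0,0,0],[0,0,0]]}'
python3 - <<'E'
from h import *
cv2.imwrite(f'pics/s10.png',grab_frame('scene')[:,:,::-1]);cv2.imwrite(f'pics/t10.png',grab_frame('top')[:,:,::-1])
crop(cv2.imread('pics/s10.png'),'s10c.png',180,190,340,350,4.5)
E
```

```text
time_s: 10.92
ee_pos: [596.0, -149.9, 330.5]
ee_rot: [165.2, 90.0, 154.6]
force: [0.5, -0.2, 1.2]
gripper_width: 36.9
time_s: 11.33
ee_pos: [447.3, -122.1, 329.6]
ee_rot: [-5.4, 90.0, -16.0]
force: [0.7, -0.5, 0.3]
gripper_width: 36.8
time_s: 11.75
ee_pos: [449.8, -122.7, 328.7]
ee_rot: [153.1, 90.0, 142.5]
force: [-0.1, -0.0, 0.0]
gripper_width: 36.4
```

View pics/s10c.png

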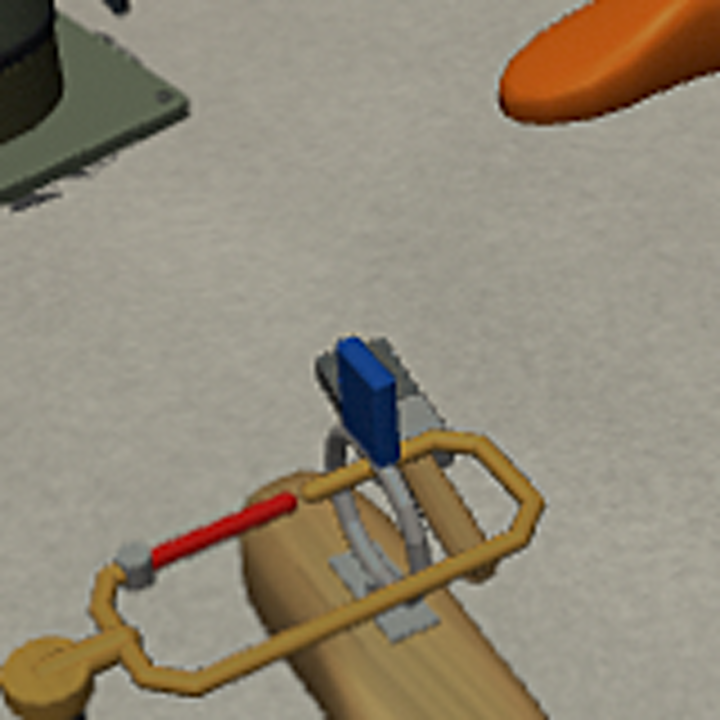

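View pics/s10.png

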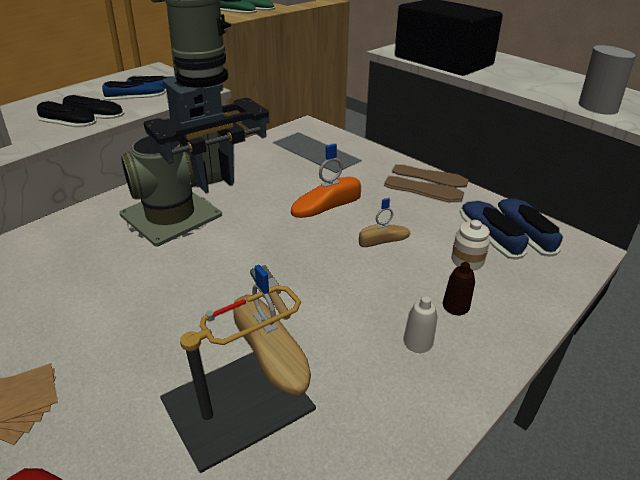

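View pics/t10.png

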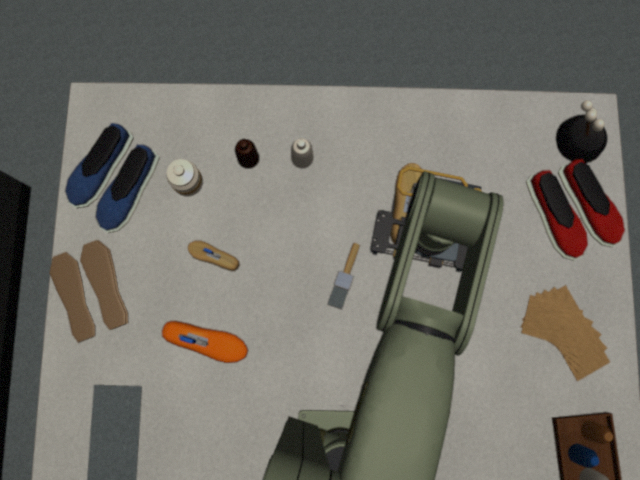

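The last hangs on the nose bar with the gate shut, the gripper is clear, and the jar, cones and brush are where they were. Its position is identical in the pictures at 10.4 s and 11.8 s.

```bash
python3 -c "
from workcell import *
print(job_done())"
```

```text
the job is handed in; nothing more can be done
None
```

The large pale last now hangs by its ring on the solid nose bar, and the job is handed in at about 12 s of the 46 s allowed.

- **Moves:** I gripped the blue tab and pushed the ring in through the red gate, which snapped shut through it. I then slid the ring about 38 mm along onto the nose bar, lowered it and let go.
- **Force check:** The wrist's vertical reading went from -6 N to about 0 N as the bar took the weight, before the fingers opened.
- **Last pictures:**
  - The ring is on the nose bar, clear of the shut gate.
  - The last did not move between the pictures taken at 10.4 s and 11.8 s.
  - The arm is well away from it.
  - The jar, both thread cones, the brush and the other two lasts are where they started.
- **Disagreements:** No check failed. In one wrist picture the gate's end appeared about 2.8 mm past where I had predicted. I put that down to its rounded tip, since the nose bar's end matched to about 0.4 mm.

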